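# Carry the wheel hub to the turntable balanced on the crowned tray

## Task

Lift the carrying tray by its bridge handle and, still away from the turntable, tilt it so that the loose wheel hub rolls from the end stop up to the orange stripe on the crown of the floor, and balance it there for about three seconds. Then carry the tray to the round turntable with the hub kept near the stripe, and hold it nearly level over the turntable's middle, its underside about 10 cm above the bench and touching nothing, with the hub balanced on the stripe for at least five seconds. Finish while still holding it there, the hub practically at rest on the stripe; never let the hub knock against the end stops (it has fresh bearings), and leave the other things on the bench alone.

Things in the scene. Friction and masses are not known exactly. Their poses are not given: they have to be found in the camera images.
- tray: Grey sheet-metal carrying tray, about 0.45 kg: an open trough 104 mm wide (its x), 370 mm long (its y). Origin: centre of the underside, z up. Side lips 24 mm high. The floor is crowned: level on the middle 28 mm, then falling to both ends on an arc of radius 1.6 m (slope in rad = y in m / 1.6). Starts flat on the bench, left or right of the robot, its y within 0.35 rad of world y.
- tray_handle (a point): Centre of the tray's bridge handle, 139 mm above the underside at x = y = 0, axes as the tray's: a black rubber bar 116 mm long (x), 14 mm thick (y) and 26 mm high (126 to 152 mm above the underside), on two thin posts at x = +55 and -55 mm. Pinch it from above firmly (40 N), fingers closing along the tray's y; the hub passes beneath.
- tray_stripe (a point): Middle of the orange stripe across the crown of the tray's floor, 14.5 mm above the underside, axes as the tray's. The stripe is 50 mm wide (y = -25 to +25 mm). End stops 60 mm high with inner faces at y = +180 and -180 mm: the hub touches them when its axis is 135 mm from the middle. A knock of over 12 N spoils it, as does reaching the -y stop.
- hub: Aluminium wheel hub, 0.19 to 0.33 kg, rolling along the tray's y on two flanges 90 mm in diameter; 80 mm long, its x (axis) along the tray's x. Origin: middle of the axis (z 59.5 mm in the tray on the stripe, 54 mm at the stop). Rolls down a slope s (floor slope plus tray tilt, rad) at 6.5 s m/s2 less 0.065 m/s2 rolling resistance (0.01 rad holds it). Starts at rest against the +y stop.
- turntable: Round plastic turntable parts tray, fixed to the bench by its foot: a black foot 150 mm in diameter with a freely turning blue dish 240 mm in diameter on it, the dish's rim 44 mm above the bench. Origin: centre of the foot's underside, on the bench. It stands on the other side of the bench, 0.36 m or more from the tray's start.
- mirror_stem: Chrome mirror stem, a bent rod 12 mm thick and 200 mm long lying along y with round ends, on the far part of the bench; to be left alone. Origin: at its middle on the bench.
- lens: Translucent orange indicator lens 58 x 82 x 26 mm on the far part of the bench; to be left alone. Origin: centre of its underside.
- pry_bar: Flat stainless steel pry bar 300 mm long, 7 mm thick, lying along y parallel to the far edge; to be left alone. Origin: centre of its underside.
- plug_socket: Steel spark plug socket 30 mm in diameter and 66 mm high, standing on the far part of the bench; to be left alone. Origin: centre of its underside.
Things that resemble listed ones, but are neither listed nor needed, are in the scene too. There is more than one size of the turntable; the one meant has the size given above. What is shaped like the hub but red is not meant.

How it is judged:
By the outcome, as a careful person would: the job done as asked, in the order asked, and still so for the second after the job is handed in, while the arm keeps its last pose, push and grip.
It also fails if it takes over 72 s, if anything falls off the work surface, if the arm or the gripper's body presses on something with over 40 N, if the wrist force passes 120 N, or if a joint passes its speed limit or range.

## Robot

A 6-joint arm with a two-finger parallel gripper is mounted at the origin on the work surface. World frame = base frame: x ahead of the robot, y to its left, z up, the work surface at z = 0. Lengths are in m, angles in rad, forces in N, time in s.
With the tool pointing down it reaches from about 0.3 to 0.775 m from the base axis. Payload 14.6 kg.
Tool frame: the origin (TCP) lies midway between the tips of the shut fingers; the grasp point (between the pads) lies 19 mm behind it (tcp_to_grasp is the distance from the TCP to the grasp point, in m); z points along the fingers, y is the line along which they close (so a half turn about z gives the same grasp; the last joint's range is limited). The gripper opens to 94 mm and grips with 3 to 60 N. Pads are 16 mm wide; open, the fingers measure 119 mm over their backs; the gripper's body (75 mm by 177 mm) begins 78 mm behind the grasp point.
Start: joints at [1.22, 0.3, 1.521, -0, 1.321, -0.067], TCP at [0.154, 0.528, 0.205] pointing down, gripper open.
Joint ranges: [-3.03, 3.03], [-0.79, 2.21], [0.23, 2.52], [-1.04, 4.18], [0, 3.07], [-2.55, 2.55]. Speed limits (rad/s): [2.22, 2.22, 2.57, 3.14, 3.14, 3.14].

## Interface

Orientations are given as [roll, pitch, yaw] about the fixed x, y, z axes, in that order (R = Rz(yaw) Ry(pitch) Rx(roll)).
In Python, from station import * gives the robot as it stands.
- The arm moves only by the tool send_rows, never from a script. Its argument "motion" is a list of rows, each a list of 3 entries, a list of its own where there are three numbers: the shift along the tool's x, y, z in units of 0.03 m (1.0 is 0.03 m), then the turn, a rotation vector about the tool's x, y, z in units of 0.12 rad (1.0 is 0.12 rad), then the opening, from -1 (shut) to 1 (fully open). In form: [[[x, y, z], [rx, ry, rz], grip], ...]. A call has 1 to 12 rows; each row shifts and turns the commanded pose from where the row before left it, along the tool's axes as they then stand; what a row does not reach is not made up. A row lasts 1/10 s, in which the tool goes at most 50 mm and 8.59 degrees, less where a joint would pass 70% of its speed; a pose out of reach is approached as far as the arm can. A call with a number of a shift or a turn outside -1 to 1 is refused whole. A call with a gripper value outside its range is refused whole. The fingers move at their own pace and stop on an object; "squeeze" is the grip in N (left out, the last holds). Time passes only in rows, so rows that do not move let the fingers close. It gives the time, the measured TCP pose, the force, the opening and the grip force at its end, in the units of the state.
- get_obs(): the state, without advancing time (a new reading comes with each control period).
- camera(name): name is "scene" or "top" or "wrist"; returns a dict with "pixels" (400x640x3 uint8, red, green, blue), "depth" (400x640 float32, m along the optical axis (not along the pixel's ray), 0 where there is no reading), "fx", "fy", "cx", "cy" (pixels), "rvec" (rotation vector, rad) and "tvec" (3), from world to camera coordinates, as OpenCV has them. Camera axes: x right, y down, z forward; pixel columns grow to the right and rows downward; lengths in m; the calibration is good to about 2 mm. A picture is of the moment at which its call begins.
- hand_in(): hands the job in; it is judged then, once.
The state is a dict: "time_s": time; "qpos": joint angles; "joint_vel": joint speeds; "tau": joint torques, N m; "ee_pos": TCP position; "eef_rot": TCP orientation; "force": force on the tool from outside, world axes, zero at the start; "moment": the same for the moment, N m; "grip_width": finger opening in m; "grip_force": force on a finger pad.
Only numpy, scipy, OpenCV 4.12 (cv2) and the standard library are available. Lean on these libraries where they do the work, as an engineer would, in place of code of your own. Each camera call takes 0.05 s, during which the arm holds its last target. There are 200 camera calls.

## Working session

There is one attempt and no reset: what is moved stays moved. The work goes in short steps, Python scripts to look and compute and a tool call to move; the robot and the scene stay as the last step left them, time stands still between calls to the robot, and variables do not carry over. Pictures are saved under pics/ and viewed, at most 10 in all, crops included, and the job is handed in when it is done.

Besides the shell and the picture viewer there is one more tool, called by a JSON object that holds its "api" and its "payload", one argument or row to a line. send_rows: Moves the arm, as the interface text tells. Its arguments: {"type":"object","properties":{"motion":{"type":"array"},"squeeze":{"type":"number"}},"required":["motion"]}

```bash
mkdir -p pics; ls
cat > h.py <<'E'
from station import *
import numpy as np, cv2
from scipy.spatial.transform import Rotation as Ro
def pts(c):
    d=c["depth"].astype(float);v,u=np.indices(d.shape)
    P=np.stack([(u-c["cx"])/c["fx"]*d,(v-c["cy"])/c["fy"]*d,d],-1)
    R=cv2.Rodrigues(np.array(c["rvec"],float))[0]
    return (P-np.array(c["tvec"]).ravel())@R
E
python3 - <<'E'
from h import *
o=get_obs();print(o)
for n in("top","scene"):
    c=camera(n);cv2.imwrite(f"pics/{n}0.png",c["pixels"][...,::-1]);np.savez(f"pics/{n}0.npz",**c)
    print(c["fx"],c["cx"],c["cy"],c["rvec"],c["tvec"])
E
```

```text
pics
{'time_s': 0.0, 'qpos': array([ 1.22041329e+00,  3.00486672e-01,  1.52154035e+00,  8.33718361e-06,
        1.32074306e+00, -6.65970398e-02]), 'joint_vel': array([ 0.00097144,  0.00036716, -0.00098752, -0.00032181, -0.00086629,
       -0.00121617]), 'tau': array([ 1.56053084e-03, -5.31818104e+01, -3.52732229e+01,  7.08701368e-02,
        2.45766516e-02, -1.33669610e-04]), 'ee_pos': array([0.15390619, 0.52775884, 0.20489503]), 'eef_rot': array([-3.14041837e+00, -8.64128536e-05,  2.85780454e+00]), 'force': array([1.30646138, 1.2031631 , 0.08457821]), 'moment': array([-0.00691566, -0.04125701,  0.03504428]), 'grip_force': 0.0, 'grip_width': 0.0939806968893383}
411.1304171198994 323.19337392148356 201.72516087579024 [ 2.20048177 -2.15192828  0.11789292] [0.09052786 0.5203163  1.197902  ]
431.67732934939295 318.27028345458024 201.45939911348356 [ 1.92383435  1.04961799 -0.58474325] [-0.37304997 -0.12045145  1.61253984]
```

View pics/top0.png

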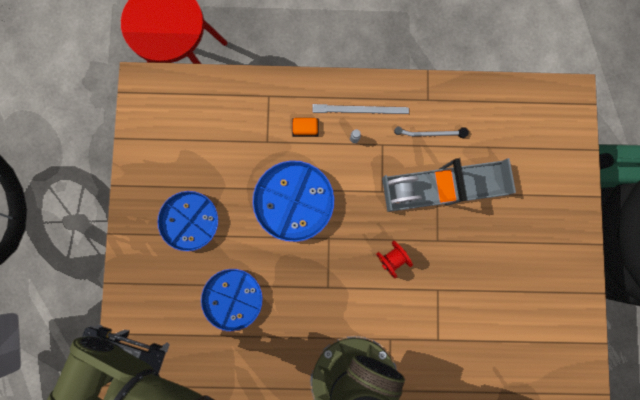

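View pics/scene0.png

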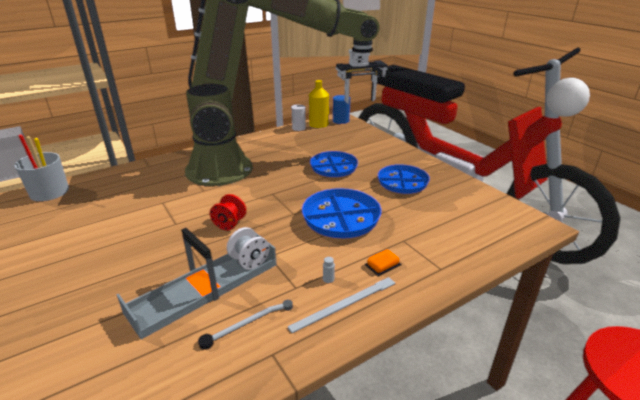

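Top view: the tray is at about (450,185), with the hub at (405,190) at its left (+y) end and the handle near (455,178). The large blue dish is at (294,201), with small ones at (188,221) and (232,299). The red hub-like part is at (396,258).

Run:
```python
from h import *
for n in("top","scene"):
    c=dict(np.load(f"pics/{n}0.npz"));P=pts(c);rgb=c["pixels"].astype(int);r,g,b=[rgb[...,i] for i in range(3)]
    m=(b>r+70)&(b>g+50)&(P[...,2]>0.02)&(P[...,2]<0.08)
    k,l,s,_=cv2.connectedComponentsWithStats(m.astype(np.uint8))
    for i in range(1,k):
        if s[i,4]>300:
            q=P[l==i]; (ce,ra)=cv2.minEnclosingCircle(q[:,:2].astype(np.float32)); print(n,"dish",np.round(ce,4),round(2*ra,3),np.percentile(q[:,2],[2,50,98]).round(3))
    reg=(P[...,0]>0.3)&(P[...,0]<0.68)&(P[...,1]<0.03)&(P[...,1]>-0.48)
    grey=(abs(r-g)<25)&(abs(b-g)<25)
    blk=reg&(rgb.max(-1)<60)&(P[...,2]>0.115)&(P[...,2]<0.17)
    q=P[blk];print(n,"handle n",len(q))
    if len(q)>5:
        q=q[q[:,2]>0.14]
        (ce,wh,a)=cv2.minAreaRect(q[:,:2].astype(np.float32));bx=cv2.boxPoints((ce,wh,a));print(ce,wh,a,np.percentile(q[:,2],[2,50,98]),bx.round(3).tolist())
    org=reg&(r>200)&(g>70)&(g<170)&(b<90)&(P[...,2]<0.04)&(P[...,2]>0.005)
    q=P[org];print("stripe",q.mean(0).round(4),len(q),q[:,2].min(),q[:,2].max(),np.round(cv2.minAreaRect(q[:,:2].astype(np.float32))[0],4),cv2.minAreaRect(q[:,:2].astype(np.float32))[1:])
    tr=reg&grey&(P[...,2]>0.008)&(P[...,2]<0.07)
    k,l,s,_=cv2.connectedComponentsWithStats(cv2.dilate((reg&(P[...,2]>0.008)).astype(np.uint8),np.ones((2,2))))
    i=1+np.argmax(s[1:,4]);q=P[(l==i)&(P[...,2]>0.008)&reg];R=cv2.minAreaRect(q[:,:2].astype(np.float32));print("tray",R)
    hb=q[(q[:,2]>0.075)&(q[:,2]<0.115)];print("hub top",hb.mean(0).round(4),len(hb),hb.min(0),hb.max(0))
```

```text
top dish [0.5195 0.1903] 0.238 [0.02  0.032 0.046]
top handle n 308
(0.5749284029006958, -0.2651855945587158) (0.11193055659532547, 0.013612446375191212) 9.995821952819824 [0.14066583 0.14994343 0.15427899] [[0.5189999938011169, -0.2680000066757202], [0.5210000276565552, -0.28200000524520874], [0.6309999823570251, -0.2619999945163727], [0.6290000081062317, -0.24899999797344208]]
stripe [ 0.576  -0.266   0.0136] 477 0.006778406224902487 0.019578927475414825 [ 0.5763 -0.2667] ((0.09136392921209335, 0.05026409402489662), 8.435174942016602)
tray ((0.5770583748817444, -0.2663924992084503), (0.11585190892219543, 0.3727366030216217), 8.99780559539795)
hub top [ 0.5583 -0.1427  0.0858] 348 [ 0.51914899 -0.28193539  0.07503251] [ 0.6328334  -0.08759163  0.10988742]
scene dish [0.2325 0.3592] 0.185 [0.02  0.025 0.035]
scene dish [0.4587 0.502 ] 0.186 [0.02  0.025 0.035]
scene dish [0.5215 0.1898] 0.244 [0.02  0.029 0.045]
scene handle n 307
(0.5836127400398254, -0.2665594220161438) (0.11360368132591248, 0.012396366335451603) 9.56894302368164 [0.14091996 0.15160593 0.15453878] [[0.5270000100135803, -0.27000001072883606], [0.5289999842643738, -0.28200000524520874], [0.640999972820282, -0.2630000114440918], [0.6389999985694885, -0.25099998712539673]]
stripe [ 0.5712 -0.2704  0.0156] 392 0.012448361806473594 0.020762228142531525 [ 0.5738 -0.2667] ((0.09145957976579666, 0.050155557692050934), 7.79607629776001)
tray ((0.5793736577033997, -0.2643583118915558), (0.12127833068370819, 0.37202268838882446), 9.274855613708496)
hub top [ 0.5672 -0.169   0.0883] 647 [ 0.51831757 -0.28070174  0.07504649] [ 0.63838859 -0.08985264  0.11490727]
```

{"api": "send_rows", "payload": {
  "motion": [
    [[-0.5, -0.5, -0.2], [0, 0, 0], 1],
    [[-0.87, -0.9, -0.2], [0, 0, 0], 1],
    [[-0.87, -0.9, -0.2], [0, 0, 0], 1],
    [[-0.87, -0.9, -0.2], [0, 0, 0], 1],
    [[-0.87, -0.9, -0.2], [0, 0, 0], 1],
    [[-0.87, -0.9, -0.2], [0, 0, 0], 1],
    [[-0.87, -0.9, -0.2], [0, 0, 0], 1],
    [[-0.87, -0.9, -0.1], [0, 0, 0], 1],
    [[-0.87, -0.9, 0], [0, 0, 0], 1],
    [[-0.87, -0.9, 0], [0, 0, 0], 1],
    [[-0.87, -0.9, 0], [0, 0, 0], 1],
    [[-0.87, -0.9, 0], [0, 0, 0], 1]
  ]
}}

```text
time_s: 1.3
ee_pos: [0.357, 0.1424, 0.2504]
eef_rot: [3.142, 0.0, 2.858]
force: [0.1, -0.1, -0.1]
grip_width: 0.094
grip_force: 0.0
```

{"api": "send_rows", "payload": {
  "motion": [
    [[-0.87, -0.9, 0], [0, 0, 0], 1],
    [[-0.87, -0.9, 0], [0, 0, 0], 1],
    [[-0.87, -0.9, 0], [0, 0, 0], 1],
    [[-0.87, -0.9, 0], [0, 0, 0], 1],
    [[-0.87, -0.9, 0], [0, 0, 0], 1],
    [[-0.87, -0.9, 0], [0, 0, 0], 1],
    [[-0.87, -0.9, 0], [0, 0, 0], 1],
    [[-0.87, -0.9, 0], [0, 0, 0], 1],
    [[-0.87, -0.9, 0], [0, 0, 0], 1],
    [[-0.87, -0.9, 0], [0, 0, 0], 1],
    [[-0.8, -0.8, 0], [0, 0, 0], 1],
    [[-0.6, -0.6, 0], [0, 0, 0], 1]
  ]
}}

```text
time_s: 2.5
ee_pos: [0.5606, -0.2423, 0.2497]
eef_rot: [3.141, -0.001, 2.857]
force: [-0.5, 1.1, 0.4]
grip_width: 0.0937
grip_force: 0.0
```

{"api": "send_rows", "payload": {
  "motion": [
    [[0, 0, 0], [0, 0, -0.7], 1],
    [[0, 0, 0], [0, 0, -0.8], 1],
    [[0, 0, 0], [0, 0, -0.8], 1],
    [[0, 0, 0], [0, 0, -0.8], 1],
    [[0, 0, 0], [0, 0, -0.6], 1],
    [[0, 0, 0], [0, 0, 0], 1],
    [[0, 0, 0], [0, 0, 0], 1]
  ]
}}

```text
time_s: 3.2
ee_pos: [0.5601, -0.2404, 0.2502]
eef_rot: [3.141, -0.0, -2.984]
force: [0.0, 0.2, -0.0]
grip_width: 0.094
grip_force: 0.0
```

Run:
```python
from h import *
o=get_obs();R=Ro.from_euler("xyz",o["eef_rot"]).as_matrix()
for n in("wrist","scene"):
    c=camera(n);cv2.imwrite(f"pics/{n}1.png",c["pixels"][...,::-1]);P=pts(c);rgb=c["pixels"].astype(int)
    m=(rgb.max(-1)<60)&(P[...,2]>0.145)&(P[...,2]<0.16)&(abs(P[...,0]-.577)<.09)&(abs(P[...,1]+.266)<.05)
    q=P[m];print(n,len(q))
    if len(q)>20:
        ce,wh,a=cv2.minAreaRect(q[:,:2].astype(np.float32));print(ce,wh,a,np.median(q[:,2]), "units",(R.T@(np.array([*ce,.124])-o["ee_pos"])/.03).round(2))
```

```text
wrist 1792
(0.5759183168411255, -0.2666345536708832) (0.1146576851606369, 0.012830480001866817) 9.280957221984863 0.1506434216929397 units [-0.38 -0.95  4.21]
scene 187
(0.5832490921020508, -0.2662898600101471) (0.11391434073448181, 0.012262841686606407) 8.761540412902832 0.15194346493295635 units [-0.63 -0.97  4.21]
```

View pics/wrist1.png

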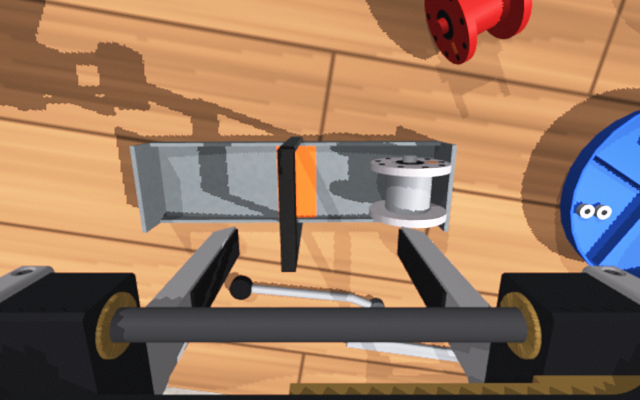

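The wrist view shows the handle bar as a black strip around column 290, and the hub at (412,190) against the +y stop. The scene and wrist positions agree, so I lower and grip.

{"api": "send_rows", "payload": {
  "motion": [
    [[-0.2, -0.45, 0], [0, 0, 0], 1],
    [[-0.2, -0.5, 0.2], [0, 0, 0], 1],
    [[0, 0, 0.6], [0, 0, 0], 1],
    [[0, 0, 0.8], [0, 0, 0], 1],
    [[0, 0, 0.8], [0, 0, 0], 1],
    [[0, 0, 0.8], [0, 0, 0], 1],
    [[0, 0, 0.6], [0, 0, 0], 1],
    [[0, 0, 0.4], [0, 0, 0], 1],
    [[0, 0, 0], [0, 0, 0], 1]
  ]
}}

```text
time_s: 4.2
ee_pos: [0.576, -0.2664, 0.123]
eef_rot: [3.14, -0.002, -2.982]
force: [0.3, 0.0, -0.6]
grip_width: 0.0939
grip_force: 0.0
```

{"api": "send_rows", "payload": {
  "motion": [
    [[0, 0, 0], [0, 0, 0], 0.2],
    [[0, 0, 0], [0, 0, 0], -0.3],
    [[0, 0, 0], [0, 0, 0], -0.6],
    [[0, 0, 0], [0, 0, 0], -1],
    [[0, 0, 0], [0, 0, 0], -1],
    [[0, 0, 0], [0, 0, 0], -1],
    [[0, 0, 0], [0, 0, 0], -1],
    [[0, 0, 0], [0, 0, 0], -1]
  ],
  "squeeze": 40
}}

```text
time_s: 5.0
ee_pos: [0.5765, -0.2667, 0.1244]
eef_rot: [3.142, -0.0, -2.981]
force: [0.1, 0.3, 0.3]
grip_width: 0.0329
grip_force: 0.0
```

```bash
cat > hub.py <<'E'
from h import *
def meas(n="wrist",off=np.zeros(3),save=None):
    """hub and tray in the tool-tied tray frame (x,y,z of tray; grasp rigid, tcp at tray z .124)"""
    o=get_obs();c=camera(n);P=pts(c)
    T=Ro.from_euler("xyz",o["eef_rot"]).as_matrix()
    q=(P-o["ee_pos"])@T; q=np.stack([-q[...,0],q[...,1],.124-q[...,2]],-1)-off
    if save: cv2.imwrite(save,c["pixels"][...,::-1])
    return o,c,q
E
python3 - <<'E'
from hub import *
o,c,q=meas();print(o["time_s"],o["ee_pos"],o["eef_rot"],o["grip_width"],o["force"])
rgb=c["pixels"].astype(int)
s=q[(rgb[...,0]>200)&(rgb[...,2]<90)&(abs(q[...,1])<.06)&(abs(q[...,2])<.03)];print("stripe",len(s),s.mean(0) if len(s) else 0,np.ptp(s,0))
for zz in (.03,.045,.06,.075,.09,.095):
  h=q[(abs(q[...,0])<.05)&(abs(q[...,1])<.2)&(abs(q[...,2]-zz)<.004)&(c["depth"]>0)]
  print(zz,len(h),np.percentile(h[:,1],[1,10,50,90,99]).round(4) if len(h) else "")
cv2.imwrite("pics/w2.png",c["pixels"][...,::-1])
E
```

```text
5.0 [ 0.57653876 -0.26668676  0.12441728] [ 3.14153134e+00 -6.88883181e-05 -2.98140162e+00] 0.03290837165070164 [0.12891762 0.25340302 0.31828061]
stripe 2393 [-1.26781170e-03 -1.49090681e-06  1.30647548e-02] [0.09377068 0.04922291 0.00467793]
0.03 1065 [-0.1816 -0.181  -0.1802  0.1796  0.1802]
0.045 1567 [-0.1815 -0.1809 -0.1794  0.1796  0.1804]
0.06 2805 [-0.1856 -0.1837  0.1094  0.1818  0.1845]
0.075 3390 [0.0943 0.1086 0.1294 0.1486 0.1696]
0.09 1293 [0.1047 0.1078 0.1203 0.1565 0.1625]
0.095 1727 [0.1113 0.1157 0.1312 0.1494 0.1556]
```

View pics/w2.png

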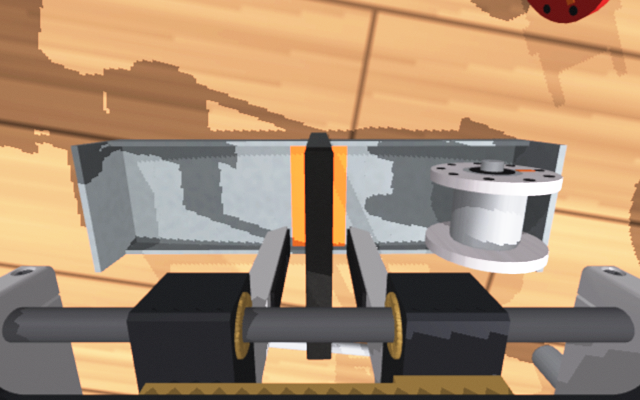

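The wrist view shows the stripe centred under the bar around columns 290–347, and the hub at (490,210). The tool frame lines up with the tray, with the stops at ±0.180. I finish the grip and lift.

{"api": "send_rows", "payload": {
  "motion": [
    [[0, 0, 0], [0, 0, 0], -1],
    [[0, 0, 0], [0, 0, 0], -1],
    [[0, 0, 0], [0, 0, 0], -1],
    [[0, 0, 0], [0, 0, 0], -1],
    [[0, 0, 0], [0, 0, 0], -1],
    [[0, 0, 0], [0, 0, 0], -1]
  ],
  "squeeze": 40
}}

```text
time_s: 5.65
ee_pos: [0.5766, -0.2666, 0.1245]
eef_rot: [3.141, -0.0, -2.981]
force: [-0.1, 1.4, 0.3]
grip_width: 0.0137
grip_force: 40.0
```

{"api": "send_rows", "payload": {
  "motion": [
    [[0, 0, -0.05], [0, 0, 0], -1],
    [[0, 0, -0.1], [0, 0, 0], -1],
    [[0, 0, -0.2], [0, 0, 0], -1],
    [[0, 0, -0.3], [0, 0, 0], -1],
    [[0, 0, -0.4], [0, 0, 0], -1],
    [[0, 0, -0.5], [0, 0, 0], -1],
    [[0, 0, -0.5], [0, 0, 0], -1],
    [[0, 0, -0.45], [0, 0, 0], -1],
    [[0, 0, -0.35], [0, 0, 0], -1],
    [[0, 0, -0.25], [0, 0, 0], -1],
    [[0, 0, -0.15], [0, 0, 0], -1],
    [[0, 0, -0.05], [0, 0, 0], -1]
  ]
}}

```text
time_s: 6.85
ee_pos: [0.5766, -0.2667, 0.2237]
eef_rot: [-3.142, 0.0, -2.981]
force: [0.4, 0.3, -7.3]
grip_width: 0.0135
grip_force: 40.0
```

```bash
cat >> hub.py <<'E'
def hub(q,c):
    ok=(c["depth"]>0)&(abs(q[...,0])<.045)&(abs(q[...,1])<.176)
    r=[]
    for zl,zh in((.05,.065),(.085,.095)):
        y=q[ok&(q[...,2]>zl)&(q[...,2]<zh)][:,1]
        r.append(np.percentile(y,[.5,99.5]).round(4).tolist()+[len(y)] if len(y)>20 else None)
    return r
def report(n="wrist",save=None):
    o,c,q=meas(n,save=save)
    b=c["depth"]>0
    # tray pitch in tool frame: tops of end stops
    z=[]
    for s in(1,-1):
        # stop faces' top edge height: highest points of stop
        p=q[b&(abs(q[...,0])<.05)&(abs(s*q[...,1]-.182)<.006)&(q[...,2]>.035)&(q[...,2]<.085)]
        z.append(np.percentile(p[:,2],97) if len(p) else np.nan)
    th=-(np.pi-o["eef_rot"][0])%(2*np.pi); th=(th+np.pi)%(2*np.pi)-np.pi
    print("t",o["time_s"],"pos",o["ee_pos"].round(4),"rot",o["eef_rot"].round(4),"hub",hub(q,c),"stops",np.round(z,4),"dslope",round((z[0]-z[1])/.364,4))
    # rock angle from tool z axis: slope of tray y in world
    T=Ro.from_euler("xyz",o["eef_rot"]).as_matrix(); print("theta(tool)",round(float(T[2,1]),4),"grip",o["grip_force"],round(o["grip_width"],4),o["force"].round(2),o["moment"].round(3))
E
python3 -c "
from hub import *
report()"
```

```text
t 6.85 pos [ 0.5766 -0.2667  0.2237] rot [-3.1415  0.     -2.9814] hub [[0.0886, 0.1753, 1793], [0.1032, 0.1634, 1738]] stops [0.0586 0.0595] dslope -0.0025
theta(tool) -0.0001 grip 39.998037815093994 0.0135 [ 0.44  0.28 -7.3 ] [-0.19  -0.101 -0.017]
```

{"api": "send_rows", "payload": {
  "motion": [
    [[0, -0.013, 0], [-0.03, 0, 0], -1],
    [[0, -0.026, 0], [-0.06, 0, 0], -1],
    [[0, -0.04, 0], [-0.09, 0, 0], -1],
    [[0, -0.053, 0], [-0.12, 0, 0], -1],
    [[0, -0.053, 0], [-0.12, 0, 0], -1],
    [[0, -0.048, 0], [-0.11, 0, 0], -1],
    [[0, -0.04, 0], [-0.09, 0, 0], -1],
    [[0, -0.026, 0], [-0.06, 0, 0], -1],
    [[0, -0.013, 0], [-0.03, 0, 0], -1]
  ]
}}

```text
time_s: 7.8
ee_pos: [0.578, -0.2761, 0.223]
eef_rot: [3.056, -0.0, -2.982]
force: [0.0, 0.5, -6.9]
grip_width: 0.0137
grip_force: 40.0
```

```bash
cat > plan.py <<'E'
import numpy as np,sys
# args: y0 v0 y1 T theta_now bias ; quintic y0->y1, prints thetas and rx units per row
y0,v0,y1,T,th,bias=map(float,sys.argv[1:7])
n=round(T/.1);t=np.arange(1,n+1)*.1
A=np.array([[T**3,T**4,T**5],[3*T**2,4*T**3,5*T**4],[6*T,12*T**2,20*T**3]])
a=np.linalg.solve(A,[y1-y0-v0*T,-v0,0])
def ref(t):return y0+v0*t+a[0]*t**3+a[1]*t**4+a[2]*t**5, v0+3*a[0]*t**2+4*a[1]*t**3+5*a[2]*t**4, 6*a[0]*t+12*a[1]*t**2+20*a[2]*t**3
def sl(y):return np.where(abs(y)<.014,0,y/1.6)
y,v,ac=ref(t)
dirn=np.tanh(v/.01)
want=sl(y)-ac/6.5-dirn*.01-bias
if abs(v[-1])<1e-6: want[-1]=sl(y[-1])-bias
d=-np.diff(np.r_[th,want])/.12
r=np.round(d,2)
print("theta",want.round(4));print([[round(.44*x,3),x] for x in r.tolist()])
# simulate sensitivities
for db,lab in((0,"nom"),(.003,"+"),(-.003,"-")):
    yy,vv=y0,v0;k=np.r_[th,th-.12*np.cumsum(r)];out=[]
    for i in range(n+8):
        for s in range(20):
            f=min(i+s/20,n);thh=np.interp(f,range(n+1),k)+bias+db
            dr=6.5*(sl(yy)-thh)
            if abs(vv)<.002 and abs(dr)<.065: vv=0
            else: vv+=.005*(dr-.065*np.sign(vv if abs(vv)>1e-4 else dr))
            yy+=.005*vv
        out.append((round(yy,3),round(vv,3)))
    print(lab,out[n-1],out[-1])
E
python3 -c "
from hub import *
report()"; for T in 1.2 1.6; do python3 plan.py .1337 0 .09 $T .085 0; done
```

```text
t 7.8 pos [ 0.578  -0.2761  0.223 ] rot [ 3.0560e+00 -1.0000e-04 -2.9816e+00] hub [[0.0884, 0.1753, 1808], [0.1032, 0.1632, 1712]] stops [0.0586 0.0597] dslope -0.0031
theta(tool) 0.0855 grip 39.99784290790558 0.0137 [ 0.02  0.48 -6.87] [-0.458 -0.069  0.022]
theta [0.1069 0.1182 0.117  0.1086 0.0954 0.0799 0.0644 0.0512 0.0428 0.041
 0.0442 0.0562]
[[-0.079, -0.18], [-0.04, -0.09], [0.004, 0.01], [0.031, 0.07], [0.048, 0.11], [0.057, 0.13], [0.057, 0.13], [0.048, 0.11], [0.031, 0.07], [0.009, 0.02], [-0.013, -0.03], [-0.044, -0.1]]
nom (np.float64(0.106), np.float64(0.017)) (np.float64(0.13), np.float64(0.054))
+ (np.float64(0.089), np.float64(-0.002)) (np.float64(0.089), 0)
- (np.float64(0.122), np.float64(0.049)) (np.float64(0.217), np.float64(0.236))
theta [0.0943 0.1036 0.1068 0.1054 0.1013 0.0953 0.0879 0.0799 0.0719 0.0645
 0.0585 0.0542 0.0521 0.0513 0.051  0.0563]
[[-0.035, -0.08], [-0.035, -0.08], [-0.013, -0.03], [0.004, 0.01], [0.013, 0.03], [0.022, 0.05], [0.026, 0.06], [0.031, 0.07], [0.031, 0.07], [0.026, 0.06], [0.022, 0.05], [0.018, 0.04], [0.009, 0.02], [0.004, 0.01], [0.0, 0.0], [-0.018, -0.04]]
nom (np.float64(0.105), np.float64(0.005)) (np.float64(0.109), np.float64(0.008))
+ (np.float64(0.064), np.float64(-0.056)) (np.float64(-0.027), np.float64(-0.217))
- (np.float64(0.132), np.float64(0.056)) (np.float64(0.249), np.float64(0.295))
```

Create step.py:
```python
from hub import *
import sys
# args: target y1, duration T, images n
y1,T,n=float(sys.argv[1]),float(sys.argv[2]),int(sys.argv[3])
t,ys=[],[]
for i in range(n):
    o,c,q=meas();t.append(o["time_s"]);r=hub(q,c)
    w=[np.mean(e[:2]) for e,wd in zip(r,(.090,.060)) if e and abs(e[1]-e[0]-wd)<.006]
    ys.append(np.mean(w) if w else np.nan)
    if not w: print("bad",r)
th=float(Ro.from_euler("xyz",get_obs()["eef_rot"]).as_matrix()[2,1])
t=np.array(t);ys=np.array(ys);g=np.isfinite(ys);tn=get_obs()["time_s"]
sl=lambda y:0 if abs(y)<.014 else y/1.6
dr=6.5*(sl(np.mean(ys[g]))-th)
v,y=np.polyfit(t[g]-tn,ys[g],1)
print("t",tn,"y",ys.round(4),"now y %.4f v %.4f theta %.4f drive %.3f"%(y,v,th,dr), o["ee_pos"].round(4))
if T>0:
    m=round(T/.1);tt=np.arange(1,m+1)*.1
    A=np.array([[T**3,T**4,T**5],[3*T**2,4*T**3,5*T**4],[6*T,12*T**2,20*T**3]])
    a=np.linalg.solve(A,[y1-y-v*T,-v,0])
    Y=y+v*tt+a[0]*tt**3+a[1]*tt**4+a[2]*tt**5;V=v+3*a[0]*tt**2+4*a[1]*tt**3+5*a[2]*tt**4;C=6*a[0]*tt+12*a[1]*tt**2+20*a[2]*tt**3
    W=np.array([sl(p) for p in Y])-C/6.5-np.sign(V)*.01;W[-1]=sl(y1)
    r=np.round(-np.diff(np.r_[th,W])/.12,2)
    print("Y",Y.round(3));print("V",V.round(3));print("theta",W.round(3));print([[round(.44*x,3),float(x)] for x in r])
```

```text
(no output)
```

{"api": "send_rows", "payload": {
  "motion": [
    [[0, -0.08, 0], [-0.18, 0, 0], -1],
    [[0, 0, 0], [0, 0, 0], -1],
    [[0, 0, 0], [0, 0, 0], -1]
  ]
}}

```text
time_s: 8.15
ee_pos: [0.5784, -0.2785, 0.2227]
eef_rot: [3.035, -0.0, -2.982]
force: [-0.5, -0.2, -6.3]
grip_width: 0.0137
grip_force: 40.0
```

```bash
python3 step.py 0 3 3
```

```text
t 8.3 y [0.1285 0.1269 0.1252] now y 0.1236 v -0.0325 theta 0.1065 drive -0.177 [ 0.5784 -0.2783  0.2229]
Y [ 0.12   0.117  0.113  0.109  0.105  0.1    0.095  0.09   0.084  0.078
  0.072  0.066  0.059  0.053  0.047  0.04   0.034  0.029  0.024  0.019
  0.014  0.011  0.008  0.005  0.003  0.002  0.001  0.     0.    -0.   ]
V [-0.033 -0.035 -0.038 -0.041 -0.045 -0.048 -0.052 -0.055 -0.058 -0.061
 -0.063 -0.064 -0.065 -0.064 -0.063 -0.061 -0.058 -0.055 -0.05  -0.045
 -0.04  -0.034 -0.028 -0.023 -0.017 -0.012 -0.007 -0.003 -0.001  0.   ]
theta [0.087 0.087 0.085 0.084 0.081 0.079 0.075 0.071 0.067 0.062 0.058 0.052
 0.047 0.042 0.037 0.031 0.027 0.022 0.018 0.014 0.01  0.001 0.001 0.001
 0.002 0.002 0.004 0.005 0.007 0.   ]
[[np.float64(0.07), 0.16], [np.float64(0.0), 0.0], [np.float64(0.004), 0.01], [np.float64(0.004), 0.01], [np.float64(0.009), 0.02], [np.float64(0.009), 0.02], [np.float64(0.013), 0.03], [np.float64(0.013), 0.03], [np.float64(0.018), 0.04], [np.float64(0.018), 0.04], [np.float64(0.018), 0.04], [np.float64(0.018), 0.04], [np.float64(0.018), 0.04], [np.float64(0.018), 0.04], [np.float64(0.018), 0.04], [np.float64(0.018), 0.04], [np.float64(0.018), 0.04], [np.float64(0.018), 0.04], [np.float64(0.018), 0.04], [np.float64(0.013), 0.03], [np.float64(0.013), 0.03], [np.float64(0.035), 0.08], [np.float64(0.0), 0.0], [np.float64(-0.0), -0.0], [np.float64(-0.0), -0.0], [np.float64(-0.004), -0.01], [np.float64(-0.004), -0.01], [np.float64(-0.004), -0.01], [np.float64(-0.009), -0.02], [np.float64(0.026), 0.06]]
```

{"api": "send_rows", "payload": {
  "motion": [
    [[0, 0.07, 0], [0.16, 0, 0], -1],
    [[0, 0, 0], [0, 0, 0], -1],
    [[0, 0.004, 0], [0.01, 0, 0], -1],
    [[0, 0.009, 0], [0.02, 0, 0], -1]
  ]
}}

```text
time_s: 8.7
ee_pos: [0.5781, -0.2758, 0.2232]
eef_rot: [3.058, 0.0, -2.981]
force: [0.9, -0.4, -7.4]
grip_width: 0.0138
grip_force: 40.0
```

```bash
sed -i 's/np.sign(V)\*.01;/np.sign(V)*.01;/; s/\[\[round(.44\*x,3),float(x)\]/[[float(round(.44*x,3)),float(x)]/' step.py; python3 step.py 0 2.5 3
```

```text
t 8.85 y [0.1005 0.0975 0.0944] now y 0.0913 v -0.0612 theta 0.0839 drive -0.149 [ 0.5781 -0.2758  0.2232]
Y [ 0.085  0.079  0.073  0.067  0.061  0.055  0.049  0.044  0.038  0.033
  0.028  0.024  0.02   0.016  0.013  0.01   0.007  0.005  0.003  0.002
  0.001  0.     0.     0.    -0.   ]
V [-0.061 -0.061 -0.061 -0.06  -0.059 -0.058 -0.057 -0.055 -0.053 -0.05
 -0.047 -0.044 -0.04  -0.036 -0.032 -0.028 -0.023 -0.019 -0.015 -0.011
 -0.007 -0.004 -0.002 -0.001  0.   ]
theta [0.063 0.059 0.055 0.051 0.047 0.042 0.038 0.034 0.03  0.026 0.023 0.019
 0.016 0.014 0.004 0.003 0.003 0.004 0.004 0.004 0.005 0.006 0.007 0.008
 0.   ]
[[0.075, 0.17], [0.013, 0.03], [0.013, 0.03], [0.013, 0.03], [0.018, 0.04], [0.018, 0.04], [0.013, 0.03], [0.013, 0.03], [0.013, 0.03], [0.013, 0.03], [0.013, 0.03], [0.013, 0.03], [0.013, 0.03], [0.009, 0.02], [0.04, 0.09], [0.0, 0.0], [0.0, 0.0], [-0.0, -0.0], [-0.0, -0.0], [-0.0, -0.0], [-0.004, -0.01], [-0.004, -0.01], [-0.004, -0.01], [-0.004, -0.01], [0.031, 0.07]]
```

{"api": "send_rows", "payload": {
  "motion": [
    [[0, 0.08, 0], [0.18, 0, 0], -1],
    [[0, 0.018, 0], [0.04, 0, 0], -1],
    [[0, 0.018, 0], [0.04, 0, 0], -1],
    [[0, 0.026, 0], [0.06, 0, 0], -1]
  ]
}}

```text
time_s: 9.25
ee_pos: [0.5774, -0.2716, 0.2235]
eef_rot: [3.096, -0.0, -2.981]
force: [0.1, 1.5, -6.5]
grip_width: 0.0142
grip_force: 40.0
```

```bash
python3 step.py 0 2 3
```

```text
t 9.4 y [0.0617 0.0584 0.0554] now y 0.0523 v -0.0625 theta 0.0456 drive -0.058 [ 0.5774 -0.2714  0.2235]
Y [0.046 0.04  0.034 0.029 0.024 0.019 0.015 0.012 0.009 0.007 0.005 0.003
 0.002 0.001 0.001 0.    0.    0.    0.    0.   ]
V [-0.062 -0.06  -0.056 -0.052 -0.047 -0.042 -0.037 -0.032 -0.027 -0.022
 -0.017 -0.013 -0.01  -0.007 -0.004 -0.003 -0.001 -0.001 -0.     0.   ]
theta [0.036 0.031 0.026 0.021 0.017 0.014 0.011 0.002 0.002 0.003 0.003 0.004
 0.005 0.006 0.007 0.008 0.008 0.009 0.01  0.   ]
[[0.035, 0.08], [0.022, 0.05], [0.018, 0.04], [0.018, 0.04], [0.013, 0.03], [0.013, 0.03], [0.009, 0.02], [0.035, 0.08], [-0.0, -0.0], [-0.0, -0.0], [-0.004, -0.01], [-0.004, -0.01], [-0.004, -0.01], [-0.004, -0.01], [-0.004, -0.01], [-0.004, -0.01], [-0.004, -0.01], [-0.004, -0.01], [-0.0, -0.0], [0.035, 0.08]]
```

{"api": "send_rows", "payload": {
  "motion": [
    [[0, 0.04, 0], [0.09, 0, 0], -1],
    [[0, 0.022, 0], [0.05, 0, 0], -1],
    [[0, 0.022, 0], [0.05, 0, 0], -1],
    [[0, 0.026, 0], [0.06, 0, 0], -1]
  ]
}}

```text
time_s: 9.8
ee_pos: [0.5768, -0.2683, 0.2236]
eef_rot: [3.126, -0.0, -2.981]
force: [-0.3, 0.2, -6.7]
grip_width: 0.0137
grip_force: 40.0
```

```bash
python3 step.py 0 1.4 3
```

```text
t 9.95 y [0.0342 0.0328 0.0274] now y 0.0246 v -0.0683 theta 0.0155 drive 0.027 [ 0.5768 -0.2682  0.2237]
Y [ 0.018  0.012  0.007  0.003 -0.    -0.002 -0.003 -0.003 -0.002 -0.001
 -0.001 -0.    -0.    -0.   ]
V [-0.065 -0.057 -0.046 -0.034 -0.022 -0.012 -0.003  0.003  0.006  0.007
  0.006  0.004  0.001  0.   ]
theta [ 0.012 -0.005 -0.008 -0.009 -0.007 -0.005 -0.001 -0.017 -0.013 -0.01
 -0.007 -0.006 -0.007  0.   ]
[[0.013, 0.03], [0.062, 0.14], [0.013, 0.03], [0.004, 0.01], [-0.004, -0.01], [-0.009, -0.02], [-0.013, -0.03], [0.057, 0.13], [-0.013, -0.03], [-0.013, -0.03], [-0.009, -0.02], [-0.004, -0.01], [0.004, 0.01], [-0.026, -0.06]]
```

{"api": "send_rows", "payload": {
  "motion": [
    [[0, 0.026, 0], [0.06, 0, 0], -1],
    [[0, 0.018, 0], [0.04, 0, 0], -1],
    [[0, 0.013, 0], [0.03, 0, 0], -1]
  ]
}}

```text
time_s: 10.25
ee_pos: [0.5766, -0.2666, 0.2236]
eef_rot: [-3.141, 0.0, -2.981]
force: [-0.2, -0.0, -7.4]
grip_width: 0.0139
grip_force: 40.0
```

```bash
python3 step.py 0 1 4
```

```text
t 10.45 y [0.0224 0.0229 0.023  0.0239] now y 0.0242 v 0.0089 theta 0.0001 drive 0.093 [ 0.5766 -0.2667  0.2236]
Y [0.025 0.024 0.022 0.018 0.013 0.009 0.004 0.002 0.    0.   ]
V [ 0.002 -0.014 -0.031 -0.044 -0.049 -0.046 -0.036 -0.021 -0.007 -0.   ]
theta [ 0.025  0.052  0.048  0.036  0.012 -0.001 -0.01  -0.014 -0.008  0.   ]
[[-0.092, -0.21], [-0.097, -0.22], [0.013, 0.03], [0.044, 0.1], [0.088, 0.2], [0.048, 0.11], [0.035, 0.08], [0.013, 0.03], [-0.022, -0.05], [-0.031, -0.07]]
```

{"api": "send_rows", "payload": {
  "motion": [
    [[0, -0.132, 0], [-0.3, 0, 0], -1],
    [[0, 0, 0], [0, 0, 0], -1],
    [[0, 0, 0], [0, 0, 0], -1],
    [[0, 0, 0], [0, 0, 0], -1],
    [[0, 0.044, 0], [0.1, 0, 0], -1]
  ]
}}

```text
time_s: 10.95
ee_pos: [0.577, -0.2693, 0.2236]
eef_rot: [3.118, -0.0, -2.982]
force: [0.2, 0.2, -6.9]
grip_width: 0.0138
grip_force: 40.0
```

```bash
python3 step.py 0 1 3
```

```text
t 11.1 y [0.0245 0.0238 0.0231] now y 0.0225 v -0.0135 theta 0.0235 drive -0.056 [ 0.5771 -0.2688  0.2238]
Y [0.021 0.019 0.016 0.013 0.009 0.006 0.003 0.001 0.    0.   ]
V [-0.017 -0.024 -0.031 -0.036 -0.036 -0.032 -0.024 -0.013 -0.004  0.   ]
theta [ 0.032  0.034  0.03   0.014  0.007  0.    -0.005 -0.006 -0.002  0.   ]
[[-0.031, -0.07], [-0.004, -0.01], [0.013, 0.03], [0.057, 0.13], [0.026, 0.06], [0.026, 0.06], [0.018, 0.04], [0.004, 0.01], [-0.018, -0.04], [-0.004, -0.01]]
```

{"api": "send_rows", "payload": {
  "motion": [
    [[0, -0.031, 0], [-0.07, 0, 0], -1],
    [[0, -0.009, 0], [-0.02, 0, 0], -1],
    [[0, 0.013, 0], [0.03, 0, 0], -1],
    [[0, 0.053, 0], [0.12, 0, 0], -1]
  ]
}}

```text
time_s: 11.5
ee_pos: [0.5768, -0.2689, 0.2235]
eef_rot: [3.125, -0.0, -2.982]
force: [-1.2, 0.0, -7.6]
grip_width: 0.0135
grip_force: 40.0
```

```bash
python3 step.py 0 0.8 3
```

```text
t 11.65 y [0.0177 0.0164 0.0161] now y 0.0150 v -0.0165 theta 0.0165 drive -0.040 [ 0.5769 -0.2681  0.2238]
Y [0.013 0.011 0.008 0.005 0.003 0.001 0.    0.   ]
V [-0.02  -0.025 -0.029 -0.028 -0.023 -0.014 -0.004  0.   ]
theta [ 0.018  0.018  0.013  0.005 -0.002 -0.005 -0.002  0.   ]
[[-0.004, -0.01], [0.0, 0.0], [0.018, 0.04], [0.026, 0.06], [0.026, 0.06], [0.013, 0.03], [-0.009, -0.02], [-0.009, -0.02]]
```

{"api": "send_rows", "payload": {
  "motion": [
    [[0, -0.009, 0], [-0.02, 0, 0], -1],
    [[0, 0, 0], [0, 0, 0], -1],
    [[0, 0.013, 0], [0.03, 0, 0], -1],
    [[0, 0.026, 0], [0.06, 0, 0], -1],
    [[0, 0.031, 0], [0.07, 0, 0], -1]
  ]
}}

```text
time_s: 12.15
ee_pos: [0.5765, -0.2667, 0.2236]
eef_rot: [-3.141, -0.0, -2.982]
force: [-0.1, -0.4, -7.7]
grip_width: 0.0141
grip_force: 40.0
```

```bash
python3 step.py 0 0.8 3
```

```text
t 12.3 y [0.0158 0.0164 0.0169] now y 0.0175 v 0.0115 theta -0.0002 drive 0.068 [ 0.5766 -0.2664  0.2238]
Y [0.018 0.017 0.014 0.01  0.006 0.002 0.    0.   ]
V [ 0.001 -0.019 -0.038 -0.046 -0.042 -0.027 -0.009  0.   ]
theta [ 0.029  0.053  0.041  0.013 -0.006 -0.017 -0.015  0.   ]
[[-0.106, -0.24], [-0.088, -0.2], [0.044, 0.1], [0.101, 0.23], [0.07, 0.16], [0.044, 0.1], [-0.009, -0.02], [-0.053, -0.12]]
```

{"api": "send_rows", "payload": {
  "motion": [
    [[0, -0.11, 0], [-0.25, 0, 0], -1],
    [[0, -0.048, 0], [-0.11, 0, 0], -1],
    [[0, 0, 0], [0, 0, 0], -1],
    [[0, 0.075, 0], [0.17, 0, 0], -1],
    [[0, 0.022, 0], [0.05, 0, 0], -1]
  ]
}}

```text
time_s: 12.8
ee_pos: [0.5769, -0.2681, 0.2238]
eef_rot: [3.126, 0.0, -2.981]
force: [-0.1, 1.0, -6.9]
grip_width: 0.0137
grip_force: 40.0
```

```bash
python3 step.py 0 0.8 3
```

```text
t 12.95 y [0.0142 0.0132 0.0125] now y 0.0116 v -0.0175 theta 0.0165 drive -0.107 [ 0.5769 -0.268   0.224 ]
Y [0.01  0.008 0.006 0.004 0.002 0.001 0.    0.   ]
V [-0.019 -0.021 -0.021 -0.019 -0.015 -0.009 -0.003  0.   ]
theta [0.013 0.012 0.009 0.005 0.001 0.    0.002 0.   ]
[[0.013, 0.03], [0.004, 0.01], [0.013, 0.03], [0.013, 0.03], [0.013, 0.03], [0.004, 0.01], [-0.009, -0.02], [0.009, 0.02]]
```

{"api": "send_rows", "payload": {
  "motion": [
    [[0, 0, 0], [0, 0, 0], -1],
    [[0, 0.009, 0], [0.02, 0, 0], -1],
    [[0, 0, 0], [0, 0, 0], -1],
    [[0, 0.013, 0], [0.03, 0, 0], -1],
    [[0, 0.022, 0], [0.05, 0, 0], -1]
  ]
}}

```text
time_s: 13.45
ee_pos: [0.5766, -0.2673, 0.2237]
eef_rot: [3.137, -0.0, -2.982]
force: [-0.1, 0.1, -6.9]
grip_width: 0.0139
grip_force: 40.0
```

```bash
python3 step.py 0 0 4; python3 -c "
from hub import *
report(save='pics/w3.png')"
```

```text
t 13.65 y [ 0.0006 -0.0004 -0.0017 -0.0025] now y -0.0036 v -0.0211 theta 0.0048 drive -0.031 [ 0.5767 -0.2671  0.2238]
t 13.65 pos [ 0.5767 -0.2672  0.2238] rot [ 3.1368  0.     -2.9813] hub [[-0.0476, 0.041, 636], [-0.039, 0.0323, 689]] stops [0.059  0.0591] dslope -0.0003
theta(tool) 0.0048 grip 39.99778389930725 0.0137 [ 0.17  0.04 -6.86] [-0.003  0.021  0.017]
```

View pics/w3.png

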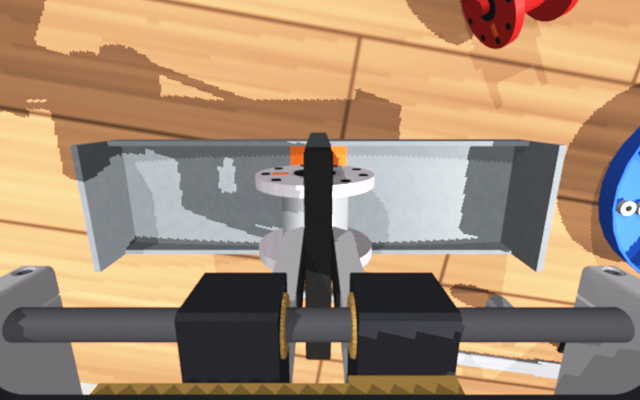

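The hub is under the bar on the stripe (flange centre about column 315) and drifting slowly toward -y. I brake it.

{"api": "send_rows", "payload": {
  "motion": [
    [[0, 0.035, 0], [0.08, 0, 0], -1],
    [[0, 0, 0], [0, 0, 0], -1],
    [[0, 0, 0], [0, 0, 0], -1],
    [[0, -0.013, 0], [-0.03, 0, 0], -1]
  ]
}}

```text
time_s: 14.1
ee_pos: [0.5765, -0.2665, 0.2238]
eef_rot: [-3.141, 0.0, -2.981]
force: [1.4, 0.3, -6.8]
grip_width: 0.0132
grip_force: 40.0
```

```bash
python3 step.py 0 0 4
```

```text
t 14.3 y [-0.006  -0.006  -0.0061 -0.006 ] now y -0.0060 v 0.0002 theta -0.0011 drive 0.007 [ 0.5765 -0.2667  0.2238]
```

At rest at y = -6 mm on the stripe. I hold it for about 3.5 s.

{"api": "send_rows", "payload": {
  "motion": [
    [[0, 0, 0], [0, 0, 0], -1],
    [[0, 0, 0], [0, 0, 0], -1],
    [[0, 0, 0], [0, 0, 0], -1],
    [[0, 0, 0], [0, 0, 0], -1],
    [[0, 0, 0], [0, 0, 0], -1],
    [[0, 0, 0], [0, 0, 0], -1],
    [[0, 0, 0], [0, 0, 0], -1],
    [[0, 0, 0], [0, 0, 0], -1],
    [[0, 0, 0], [0, 0, 0], -1],
    [[0, 0, 0], [0, 0, 0], -1],
    [[0, 0, 0], [0, 0, 0], -1],
    [[0, 0, 0], [0, 0, 0], -1]
  ]
}}

```text
time_s: 15.5
ee_pos: [0.5766, -0.2666, 0.2238]
eef_rot: [-3.14, -0.0, -2.981]
force: [1.1, 0.4, -6.9]
grip_width: 0.0135
grip_force: 40.0
```

{"api": "send_rows", "payload": {
  "motion": [
    [[0, 0, 0], [0, 0, 0], -1],
    [[0, 0, 0], [0, 0, 0], -1],
    [[0, 0, 0], [0, 0, 0], -1],
    [[0, 0, 0], [0, 0, 0], -1],
    [[0, 0, 0], [0, 0, 0], -1],
    [[0, 0, 0], [0, 0, 0], -1],
    [[0, 0, 0], [0, 0, 0], -1],
    [[0, 0, 0], [0, 0, 0], -1],
    [[0, 0, 0], [0, 0, 0], -1],
    [[0, 0, 0], [0, 0, 0], -1],
    [[0, 0, 0], [0, 0, 0], -1],
    [[0, 0, 0], [0, 0, 0], -1]
  ]
}}

```text
time_s: 16.7
ee_pos: [0.5765, -0.2666, 0.2238]
eef_rot: [-3.14, 0.0, -2.981]
force: [-0.2, -0.3, -7.0]
grip_width: 0.0133
grip_force: 40.0
```

{"api": "send_rows", "payload": {
  "motion": [
    [[0, 0, 0], [0, 0, 0], -1],
    [[0, 0, 0], [0, 0, 0], -1],
    [[0, 0, 0], [0, 0, 0], -1],
    [[0, 0, 0], [0, 0, 0], -1],
    [[0, 0, 0], [0, 0, 0], -1],
    [[0, 0, 0], [0, 0, 0], -1],
    [[0, 0, 0], [0, 0, 0], -1],
    [[0, 0, 0], [0, 0, 0], -1],
    [[0, 0, 0], [0, 0, 0], -1],
    [[0, 0, 0], [0, 0, 0], -1],
    [[0, 0, 0], [0, 0, 0], -1],
    [[0, 0, 0], [0, 0, 0], -1]
  ]
}}

```text
time_s: 17.9
ee_pos: [0.5766, -0.2666, 0.2238]
eef_rot: [-3.14, 0.0, -2.981]
force: [-0.1, -0.6, -7.0]
grip_width: 0.0136
grip_force: 40.0
```

```bash
python3 step.py 0 0 2; python3 -c "
from hub import *
o=get_obs();R=Ro.from_euler('xyz',o['eef_rot']).as_matrix()
print((R.T@(np.array([.5205,.190,.2245])-o['ee_pos'])/.03).round(2))"
```

```text
t 18.0 y [-0.0061 -0.006 ] now y -0.0058 v 0.0020 theta -0.0012 drive 0.008 [ 0.5765 -0.2666  0.2238]
[-0.58 15.32 -0.04]
```

{"api": "send_rows", "payload": {
  "motion": [
    [[0, 0.013, 0], [-0.01, 0, 0], -1],
    [[0, 0.025, 0], [0, 0, 0], -1],
    [[0, 0.038, 0], [0, 0, 0], -1],
    [[0, 0.05, 0], [0, 0, 0], -1],
    [[0, 0.063, 0], [0, 0, 0], -1],
    [[0, 0.075, 0], [0, 0, 0], -1],
    [[0, 0.088, 0], [0, 0, 0], -1],
    [[0, 0.1, 0], [0, 0, 0], -1],
    [[0, 0.113, 0], [0, 0, 0], -1],
    [[0, 0.125, 0], [0, 0, 0], -1],
    [[0, 0.138, 0], [0, 0, 0], -1],
    [[0, 0.15, 0], [0, 0, 0], -1]
  ]
}}

```text
time_s: 19.2
ee_pos: [0.5718, -0.2372, 0.2238]
eef_rot: [3.142, -0.0, -2.981]
force: [-0.4, -0.3, -7.1]
grip_width: 0.0142
grip_force: 40.0
```

{"api": "send_rows", "payload": {
  "motion": [
    [[0, 0.163, 0], [0, 0, 0], -1],
    [[0, 0.175, 0], [0, 0, 0], -1],
    [[0, 0.188, 0], [0, 0, 0], -1],
    [[0, 0.2, 0], [0, 0, 0], -1],
    [[0, 0.213, 0], [0, 0, 0], -1],
    [[0, 0.225, 0], [0, 0, 0], -1],
    [[0, 0.238, 0], [0, 0, 0], -1],
    [[0, 0.25, 0], [0, 0, 0], -1],
    [[0, 0.263, 0], [0, 0, 0], -1],
    [[0, 0.275, 0], [0, 0, 0], -1],
    [[0, 0.288, 0], [0, 0, 0], -1],
    [[0, 0.3, 0], [0, 0, 0], -1]
  ]
}}

```text
time_s: 20.4
ee_pos: [0.5585, -0.1546, 0.2238]
eef_rot: [3.142, 0.0, -2.981]
force: [0.9, 0.7, -6.6]
grip_width: 0.0133
grip_force: 40.0
```

{"api": "send_rows", "payload": {
  "motion": [
    [[-0.02, 0.3, 0], [0, 0, 0], -1],
    [[-0.02, 0.3, 0], [0, 0, 0], -1],
    [[-0.02, 0.3, 0], [0, 0, 0], -1],
    [[-0.02, 0.3, 0], [0, 0, 0], -1],
    [[-0.02, 0.3, 0], [0, 0, 0], -1],
    [[-0.02, 0.3, 0], [0, 0, 0], -1],
    [[-0.02, 0.3, 0], [0, 0, 0], -1],
    [[-0.02, 0.3, 0], [0, 0, 0], -1],
    [[-0.02, 0.3, 0], [0, 0, 0], -1],
    [[-0.02, 0.3, 0], [0, 0, 0], -1],
    [[-0.02, 0.3, 0], [0, 0, 0], -1],
    [[-0.02, 0.3, 0], [0, 0, 0], -1]
  ]
}}

```text
time_s: 21.6
ee_pos: [0.5484, -0.0469, 0.2238]
eef_rot: [3.142, 0.0, -2.981]
force: [0.5, 0.4, -7.0]
grip_width: 0.0136
grip_force: 40.0
```

```bash
python3 -c "
from hub import *
o=get_obs();R=Ro.from_euler('xyz',o['eef_rot']).as_matrix()
print(o['time_s'],o['moment'],R.T@o['moment'],(R.T@(np.array([.5205,.190,.2245])-o['ee_pos'])/.03).round(3))"
```

```text
21.6 [0.05199139 0.06371611 0.01591843] [-0.06148786  0.05460892 -0.01591708] [-0.342  7.942 -0.023]
```

{"api": "send_rows", "payload": {
  "motion": [
    [[-0.02, 0.3, 0], [0, 0, 0], -1],
    [[-0.02, 0.3, 0], [0, 0, 0], -1],
    [[-0.02, 0.3, 0], [0, 0, 0], -1],
    [[-0.02, 0.3, 0], [0, 0, 0], -1],
    [[-0.02, 0.3, 0], [0, 0, 0], -1],
    [[-0.02, 0.3, 0], [0, 0, 0], -1]
  ]
}}

```text
time_s: 22.2
ee_pos: [0.5433, 0.007, 0.2238]
eef_rot: [3.142, 0.0, -2.981]
force: [0.2, -0.2, -8.0]
grip_width: 0.0136
grip_force: 40.0
```

```bash
python3 -c "
from hub import *
o=get_obs();R=Ro.from_euler('xyz',o['eef_rot']).as_matrix()
print(o['time_s'],o['moment'],R.T@o['moment'],(R.T@(np.array([.5205,.190,.2245])-o['ee_pos'])/.03).round(3))"
```

```text
22.2 [ 0.04474643  0.02920698 -0.04367297] [-0.04883176  0.02169441  0.04367413] [-0.222  6.142 -0.024]
```

{"api": "send_rows", "payload": {
  "motion": [
    [[-0.025, 0.3, 0], [0, 0, 0], -1],
    [[-0.025, 0.3, 0], [0, 0, 0], -1],
    [[-0.025, 0.3, 0], [0, 0, 0], -1],
    [[-0.025, 0.3, 0], [0, 0, 0], -1],
    [[-0.025, 0.3, 0], [0, 0, 0], -1],
    [[-0.025, 0.3, 0], [0, 0, 0], -1],
    [[-0.025, 0.3, 0], [0, 0, 0], -1],
    [[-0.025, 0.3, 0], [0, 0, 0], -1],
    [[-0.02, 0.3, 0], [0, 0, 0], -1],
    [[0, 0.288, 0], [0, 0, 0], -1],
    [[0, 0.275, 0], [0, 0, 0], -1],
    [[0, 0.263, 0], [0, 0, 0], -1]
  ]
}}

```text
time_s: 23.4
ee_pos: [0.5329, 0.1125, 0.2238]
eef_rot: [3.142, -0.0, -2.981]
force: [-0.2, -1.0, -6.9]
grip_width: 0.0136
grip_force: 40.0
```

{"api": "send_rows", "payload": {
  "motion": [
    [[0, 0.25, 0], [0, 0, 0], -1],
    [[0, 0.238, 0], [0, 0, 0], -1],
    [[0, 0.225, 0], [0, 0, 0], -1],
    [[0, 0.213, 0], [0, 0, 0], -1],
    [[0, 0.2, 0], [0, 0, 0], -1],
    [[0, 0.188, 0], [0, 0, 0], -1],
    [[0, 0.175, 0], [0, 0, 0], -1],
    [[0, 0.163, 0], [0, 0, 0], -1],
    [[0, 0.15, 0], [0, 0, 0], -1],
    [[0, 0.138, 0], [0, 0, 0], -1],
    [[0, 0.125, 0], [0, 0, 0], -1],
    [[0, 0.113, 0], [0, 0, 0], -1]
  ]
}}

```text
time_s: 24.6
ee_pos: [0.5226, 0.1765, 0.2238]
eef_rot: [-3.142, -0.0, -2.981]
force: [-0.1, -0.5, -7.4]
grip_width: 0.0135
grip_force: 40.0
```

{"api": "send_rows", "payload": {
  "motion": [
    [[0, 0.1, 0], [0, 0, 0], -1],
    [[0, 0.088, 0], [0, 0, 0], -1],
    [[0, 0.075, 0], [0, 0, 0], -1],
    [[0, 0.063, 0], [0, 0, 0], -1],
    [[0, 0.05, 0], [0, 0, 0], -1],
    [[0, 0.038, 0], [0, 0, 0], -1],
    [[0, 0.025, 0], [0, 0, 0], -1],
    [[0, 0.013, 0], [0, 0, 0], -1],
    [[0, 0, 0], [0, 0, 0], -1]
  ]
}}

```text
time_s: 25.5
ee_pos: [0.5204, 0.1897, 0.2238]
eef_rot: [-3.142, -0.0, -2.981]
force: [0.2, -0.5, -7.3]
grip_width: 0.0138
grip_force: 40.0
```

```bash
python3 step.py 0 0 3; python3 -c "
from hub import *
report(save='pics/w4.png');report('scene',save='pics/s4.png')"
```

```text
t 25.65 y [-0.0061 -0.0062 -0.0062] now y -0.0062 v -0.0000 theta -0.0000 drive 0.000 [0.5205 0.1896 0.2238]
t 25.65 pos [0.5205 0.1896 0.2238] rot [-3.1416  0.     -2.9815] hub [[-0.0505, 0.0384, 648], [-0.0416, 0.0293, 681]] stops [0.0591 0.0591] dslope -0.0
theta(tool) -0.0 grip 39.99777317047119 0.0138 [ 0.09  0.37 -7.57] [ 0.065 -0.029 -0.012]
t 25.7 pos [0.5205 0.1896 0.2238] rot [-3.1416e+00  1.0000e-04 -2.9814e+00] hub [[-0.0509, 0.0785, 146], [-0.0421, 0.0274, 123]] stops [0.0602 0.0614] dslope -0.0033
theta(tool) -0.0 grip 39.997780323028564 0.0138 [ 0.77  0.7  -6.88] [ 0.058 -0.062  0.045]
```

View pics/s4.png

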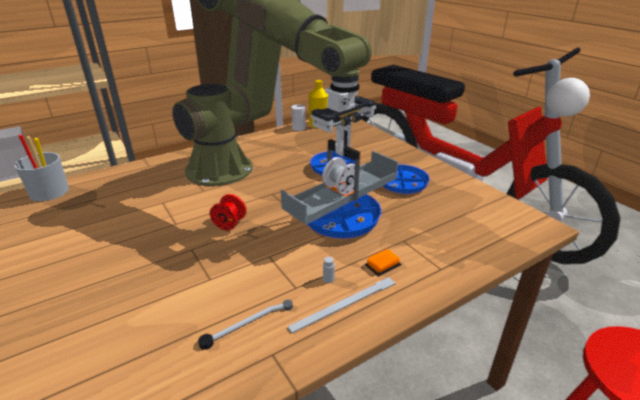

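The scene view shows the tray level over the large dish, with the hub at (340,176) under the handle and other items untouched. It is at rest 6 mm from the stripe's middle with the underside at about 0.099 m. I hold for 6 s.

{"api": "send_rows", "payload": {
  "motion": [
    [[0, 0, 0], [0, 0, 0], -1],
    [[0, 0, 0], [0, 0, 0], -1],
    [[0, 0, 0], [0, 0, 0], -1],
    [[0, 0, 0], [0, 0, 0], -1],
    [[0, 0, 0], [0, 0, 0], -1],
    [[0, 0, 0], [0, 0, 0], -1],
    [[0, 0, 0], [0, 0, 0], -1],
    [[0, 0, 0], [0, 0, 0], -1],
    [[0, 0, 0], [0, 0, 0], -1],
    [[0, 0, 0], [0, 0, 0], -1],
    [[0, 0, 0], [0, 0, 0], -1],
    [[0, 0, 0], [0, 0, 0], -1]
  ]
}}

```text
time_s: 26.95
ee_pos: [0.5204, 0.1897, 0.2238]
eef_rot: [-3.142, -0.0, -2.981]
force: [0.5, -0.7, -6.1]
grip_width: 0.0138
grip_force: 40.0
```

{"api": "send_rows", "payload": {
  "motion": [
    [[0, 0, 0], [0, 0, 0], -1],
    [[0, 0, 0], [0, 0, 0], -1],
    [[0, 0, 0], [0, 0, 0], -1],
    [[0, 0, 0], [0, 0, 0], -1],
    [[0, 0, 0], [0, 0, 0], -1],
    [[0, 0, 0], [0, 0, 0], -1],
    [[0, 0, 0], [0, 0, 0], -1],
    [[0, 0, 0], [0, 0, 0], -1],
    [[0, 0, 0], [0, 0, 0], -1],
    [[0, 0, 0], [0, 0, 0], -1],
    [[0, 0, 0], [0, 0, 0], -1],
    [[0, 0, 0], [0, 0, 0], -1]
  ]
}}

```text
time_s: 28.15
ee_pos: [0.5205, 0.1897, 0.2238]
eef_rot: [-3.142, -0.0, -2.981]
force: [-0.1, -0.1, -7.1]
grip_width: 0.0141
grip_force: 40.0
```

{"api": "send_rows", "payload": {
  "motion": [
    [[0, 0, 0], [0, 0, 0], -1],
    [[0, 0, 0], [0, 0, 0], -1],
    [[0, 0, 0], [0, 0, 0], -1],
    [[0, 0, 0], [0, 0, 0], -1],
    [[0, 0, 0], [0, 0, 0], -1],
    [[0, 0, 0], [0, 0, 0], -1],
    [[0, 0, 0], [0, 0, 0], -1],
    [[0, 0, 0], [0, 0, 0], -1],
    [[0, 0, 0], [0, 0, 0], -1],
    [[0, 0, 0], [0, 0, 0], -1],
    [[0, 0, 0], [0, 0, 0], -1],
    [[0, 0, 0], [0, 0, 0], -1]
  ]
}}

```text
time_s: 29.35
ee_pos: [0.5205, 0.1897, 0.2238]
eef_rot: [-3.142, 0.0, -2.981]
force: [-0.5, 0.6, -7.0]
grip_width: 0.0137
grip_force: 40.0
```

{"api": "send_rows", "payload": {
  "motion": [
    [[0, 0, 0], [0, 0, 0], -1],
    [[0, 0, 0], [0, 0, 0], -1],
    [[0, 0, 0], [0, 0, 0], -1],
    [[0, 0, 0], [0, 0, 0], -1],
    [[0, 0, 0], [0, 0, 0], -1],
    [[0, 0, 0], [0, 0, 0], -1],
    [[0, 0, 0], [0, 0, 0], -1],
    [[0, 0, 0], [0, 0, 0], -1],
    [[0, 0, 0], [0, 0, 0], -1],
    [[0, 0, 0], [0, 0, 0], -1],
    [[0, 0, 0], [0, 0, 0], -1],
    [[0, 0, 0], [0, 0, 0], -1]
  ]
}}

```text
time_s: 30.55
ee_pos: [0.5205, 0.1896, 0.2238]
eef_rot: [-3.142, 0.0, -2.981]
force: [0.2, -0.7, -7.5]
grip_width: 0.0136
grip_force: 40.0
```

{"api": "send_rows", "payload": {
  "motion": [
    [[0, 0, 0], [0, 0, 0], -1],
    [[0, 0, 0], [0, 0, 0], -1],
    [[0, 0, 0], [0, 0, 0], -1],
    [[0, 0, 0], [0, 0, 0], -1],
    [[0, 0, 0], [0, 0, 0], -1],
    [[0, 0, 0], [0, 0, 0], -1],
    [[0, 0, 0], [0, 0, 0], -1],
    [[0, 0, 0], [0, 0, 0], -1],
    [[0, 0, 0], [0, 0, 0], -1],
    [[0, 0, 0], [0, 0, 0], -1],
    [[0, 0, 0], [0, 0, 0], -1],
    [[0, 0, 0], [0, 0, 0], -1]
  ]
}}

```text
time_s: 31.75
ee_pos: [0.5205, 0.1896, 0.2238]
eef_rot: [-3.142, 0.0, -2.981]
force: [-1.2, -0.1, -7.2]
grip_width: 0.0134
grip_force: 40.0
```

```bash
python3 step.py 0 0 3
```

```text
t 31.9 y [-0.0061 -0.0061 -0.0061] now y -0.0060 v 0.0005 theta -0.0000 drive 0.000 [0.5205 0.1897 0.2238]
```

```bash
python3 -c "
from station import *
print(hand_in())"
```

```text
the job is handed in; nothing more can be done
None
```

The job is handed in: the tray is held level over the middle of the large turntable, underside about 10 cm above the bench, and the hub has rested on the stripe, 6 mm off its middle, for over six seconds.

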